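# Line up the RF loads by size on the bench rack

## Task

Line up the four black finned RF loads on the strip's four grey pads in order of size: the smallest on the pad next to the thick steel end block, the largest on the pad farthest from it. Set each one down upright and centred on its pad without dropping it, do not tip any over, and leave the small antenna that stands among them where it is.

Things in the scene. Friction and masses are not known exactly. Their poses are not given: they have to be found in the camera images.
- load_s: the smallest RF load: an upright black finned cylinder 26 mm in diameter and 36 mm tall, with a brass connector 16 mm in diameter and 12 mm tall on top (48 mm in all), about 60 g, loose, standing on the bench; grip it round the fins. Origin: centre of its underside; z is its axis.
- load_m: the second smallest RF load: an upright black finned cylinder 34 mm in diameter and 48 mm tall, with a brass connector 16 mm in diameter and 12 mm tall on top (60 mm in all), about 100 g, loose, standing on the bench; grip it round the fins. Origin: centre of its underside; z is its axis.
- load_l: the second largest RF load: an upright black finned cylinder 42 mm in diameter and 60 mm tall, with a brass connector 16 mm in diameter and 12 mm tall on top (72 mm in all), about 160 g, loose, standing on the bench; grip it round the fins. Origin: centre of its underside; z is its axis.
- load_xl: the largest RF load: an upright black finned cylinder 50 mm in diameter and 72 mm tall, with a brass connector 16 mm in diameter and 12 mm tall on top (84 mm in all), about 270 g, loose, standing on the bench; grip it round the fins. Origin: centre of its underside; z is its axis.
- seat_a: the first round grey pad of the row (counted from the row's -y end, the robot's right), 60 mm in diameter, 3 mm thick, fixed on a flat aluminium strip 4 mm thick, 80 mm wide and 400 mm long, so its top is 7 mm above the bench. Pads are 72 to 96 mm apart. Origin: centre of its underside, 4 mm above the bench. Its x axis lies across the strip, its y axis along it.
- seat_b: the second round grey pad of the row (counted from the row's -y end, the robot's right), 60 mm in diameter, 3 mm thick, fixed on a flat aluminium strip 4 mm thick, 80 mm wide and 400 mm long, so its top is 7 mm above the bench. Pads are 72 to 96 mm apart. Origin: centre of its underside, 4 mm above the bench. Its x axis lies across the strip, its y axis along it.
- seat_c: the third round grey pad of the row (counted from the row's -y end, the robot's right), 60 mm in diameter, 3 mm thick, fixed on a flat aluminium strip 4 mm thick, 80 mm wide and 400 mm long, so its top is 7 mm above the bench. Pads are 72 to 96 mm apart. Origin: centre of its underside, 4 mm above the bench. Its x axis lies across the strip, its y axis along it.
- seat_d: the fourth round grey pad of the row (counted from the row's -y end, the robot's right), 60 mm in diameter, 3 mm thick, fixed on a flat aluminium strip 4 mm thick, 80 mm wide and 400 mm long, so its top is 7 mm above the bench. Pads are 72 to 96 mm apart. Origin: centre of its underside, 4 mm above the bench. Its x axis lies across the strip, its y axis along it.
- stop: the dark steel end block, 70 mm across the strip, 30 mm along it and 30 mm high, fixed on one end of the strip (either end; its middle is 50 to 62 mm from the nearest pad's middle). The strip's other end has only a thin low bar, 8 mm along the strip and 5 mm high. Origin: centre of its underside.
- antenna: a small loose antenna standing among the loads, a copper cone on a thin stem, 58 mm tall, round steel foot 32 mm in diameter; not to be moved. Origin: centre of its underside.

How it is judged (in metres and radians):
At the end, for the whole second after the job is handed in: Counted from the end block, the four pads carry the smallest, second smallest, second largest and largest load, each upright (within 0.08 rad), standing on its pad, its middle within 12 mm of the pad's middle, released and at rest (((horizontal distance between stop and seat_a below 0.1 m and horizontal distance between load_s and seat_a below 0.012 m and horizontal distance between load_m and seat_b below 0.012 m and horizontal distance between load_l and seat_c below 0.012 m and horizontal distance between load_xl and seat_d below 0.012 m) or (horizontal distance between stop and seat_d below 0.1 m and horizontal distance between load_s and seat_d below 0.012 m and horizontal distance between load_m and seat_c below 0.012 m and horizontal distance between load_l and seat_b below 0.012 m and horizontal distance between load_xl and seat_a below 0.012 m)) and angle between each of load_s, load_m, load_l, load_xl's own z axis and vertical below 0.08 rad and height (world z) of load_s between 0.004 and 0.011 m and linear speed of each of load_s, load_m, load_l, load_xl below 0.02 m/s and angular speed of each of load_s, load_m, load_l, load_xl below 0.2 rad/s and height (world z) of load_m between 0.004 and 0.011 m and height (world z) of load_l between 0.004 and 0.011 m and height (world z) of load_xl between 0.004 and 0.011 m); the robot touches nothing.
It fails at once if a load is tipped over (more than 0.6 rad) (angle between any of load_s, load_m, load_l, load_xl's own z axis and vertical above 0.6 rad).
It fails at once if a load is dropped (faster than 0.6 m/s within 40 mm of the bench) ((height (world z) of load_s below 0.04 m and linear speed of load_s above 0.6 m/s) or (height (world z) of load_m below 0.04 m and linear speed of load_m above 0.6 m/s) or (height (world z) of load_l below 0.04 m and linear speed of load_l above 0.6 m/s) or (height (world z) of load_xl below 0.04 m and linear speed of load_xl above 0.6 m/s)).
It fails at once if the antenna is moved by more than 25 mm or tipped (distance of antenna from where it was at the start of the episode above 0.025 m or angle between antenna's own z axis and vertical above 0.5 rad).
It also fails if it takes over 99 s, if anything falls off the work surface, if the arm or the gripper's body presses on something with over 40 N, if the wrist force passes 120 N, or if a joint passes its speed limit or range.

## Robot

A 7-joint arm with a two-finger parallel gripper is mounted at the origin on the work surface. World frame = base frame: x ahead of the robot, y to its left, z up, the work surface at z = 0. Lengths are in mm, angles in rad, forces in N, time in s.
With the tool pointing down it reaches from about 400 to 875 mm from the base axis. Payload 19.3 kg.
Tool frame: the origin (TCP) lies at the very end of the fingers, on their centre line; the grasp point (between the pads) lies 19 mm behind it (grip_point_offset is the z of the grasp point in the tool frame, in mm); z points along the fingers, x is the direction in which the jaws open and shut, and the axes are right-handed (so a half turn about z gives the same grasp; the last joint's range is limited). The gripper opens to 85 mm and grips with 20 to 120 N. Pads are 22 mm wide; open, the fingers measure 114 mm over their backs; the gripper's body (76 mm by 85 mm) begins 54 mm behind the grasp point. The pads swing forward as they close: fully open they stand 13 mm farther back than shut.
Start: joints at [1.211, 0.521, -0.036, 1.599, 0.021, 1.021, -0.113], TCP at [178.572, -598.938, 231.291] pointing down, gripper open.
Joint ranges: [-2.91, 2.91], [-0.3, 2.13], [-1.5, 1.42], [0.17, 2.43], [-1.26, 4.41], [0.16, 1.93], [-2.52, 2.52]. Speed limits (rad/s): [1.89, 1.89, 2.39, 2.39, 3.01, 3.01, 3.01].

## Interface

Orientations are given as a 3x3 rotation matrix whose columns are the frame's x, y, z axes.
In Python, from workcell import movep, movel, goto_joints, open_gripper, clamp, wait, inverse_kinematics, read_state, camera, PlanningError, finish_job, grip_point_offset gives the robot as it stands. Calls block until the motion is done:
- movep(position, orientation): joint-space move of the TCP to a pose.
- movel(position, frame=None, max_speed=150, guard=None): straight line of the TCP; frame=None keeps the orientation; max_speed is the mean speed in mm/s. With guard (N) it stops when the force on the tool has changed by that much, and returns True; else False.
- goto_joints(angles): joint-space move.
- open_gripper() and clamp(): open the fingers fully, or close them until they stop; the grip force is fixed at half the most.
- wait(seconds).
- inverse_kinematics(position, orientation): joint angles nearest the present ones, or None.
- read_state(): the state.
- camera(name): name is "side" or "top"; returns a dict with "image" (400x640x3 uint8, blue, green, red), "range_z" (400x640 float32, mm along the optical axis (not along the pixel's ray), 0 where there is no reading), "fx", "fy", "cx", "cy" (pixels), "cam_to_world" (4x4, takes a point from camera to world coordinates). Camera axes: x right, y up, looking along -z (the intrinsics and any distortion apply to the point x, -y, -z); pixel columns grow to the right and rows downward; lengths in mm; the calibration is good to about 2 mm. A picture is of the moment at which its call begins.
A pose or a line that the arm cannot do raises PlanningError and nothing moves.
- finish_job(): hands the job in, once; it reports no verdict.
The state is a dict: "time": time; "qpos": joint angles; "qvel": joint speeds; "joint_efforts": joint torques, N m; "eef_pos": TCP position; "tool_rot": TCP orientation; "ft_force": force on the tool from outside, world axes, zero at the start; "torque": the same for the moment, N m; "finger_gap": finger opening in mm.
Only numpy, scipy, OpenCV 4.12 (cv2) and the standard library are available. Lean on these libraries where they do the work, as an engineer would, in place of code of your own. Each camera call takes 0.05 s, during which the arm holds its last target. There are 200 camera calls.

## Working session

There is one attempt and no reset: what is moved stays moved. The work goes in short steps, each a Python script; the robot and the scene stay as the last script left them, time stands still between calls to the robot, and variables do not carry over. Pictures are saved under pics/ and viewed, about 12 in all and at most 16, crops included, and the job is handed in when it is done.

```bash
ls; mkdir -p pics
python3 - <<'E'
from workcell import *
import cv2,numpy as np
for n in("top","side"):
    c=camera(n); cv2.imwrite(f"pics/{n}0.png",c["image"]); np.savez(f"{n}0.npz",**c)
    print(n,c["fx"],c["fy"],c["cx"],c["cy"],[k for k in c]); print(np.round(c["cam_to_world"],3)); r=c["range_z"]; print((r==0).mean(), r.max())
print(read_state(),grip_point_offset)
E
```

```text
pics
top 387.7354326986188 387.7354326986188 319.89057509514436 200.89235465272353 ['image', 'range_z', 'fx', 'fy', 'cx', 'cy', 'cam_to_world']
[[ 2.00000e-03  9.93000e-01 -1.19000e-01  4.58241e+02]
 [-1.00000e+00  3.00000e-03  1.30000e-02  4.37100e+00]
 [ 1.30000e-02  1.19000e-01  9.93000e-01  7.46653e+02]
 [ 0.00000e+00  0.00000e+00  0.00000e+00  1.00000e+00]]
0.0042265625 1633.1746
side 379.7811477280743 379.7811477280743 311.7462991516737 198.69154111590416 ['image', 'range_z', 'fx', 'fy', 'cx', 'cy', 'cam_to_world']
[[ 7.03000e-01  4.03000e-01 -5.86000e-01  9.92300e+01]
 [-7.11000e-01  3.96000e-01 -5.81000e-01 -4.49215e+02]
 [-2.00000e-03  8.26000e-01  5.64000e-01  4.94197e+02]
 [ 0.00000e+00  0.00000e+00  0.00000e+00  1.00000e+00]]
0.0042265625 2878.6123
{'time': 0.1, 'qpos': array([ 1.21081819,  0.52195597, -0.03633523,  1.59992719,  0.02123091,
        1.02111257, -0.11280052]), 'qvel': array([-3.22326749e-04, -1.11609796e-03,  1.04815367e-03, -1.60509678e-03,
       -2.64319474e-04,  1.13388947e-03,  2.28270467e-05]), 'joint_efforts': array([ 2.87060517e-03, -9.28488350e+01,  1.98344730e+00, -3.70537019e+01,
        1.80911121e-02,  5.28284290e-03,  4.91892308e-05]), 'eef_pos': array([ 178.46709508, -598.67029664,  230.79076672]), 'tool_rot': array([[ 2.85749963e-01, -9.58304135e-01, -3.78977318e-04],
       [-9.58303675e-01, -2.85750199e-01,  9.44004256e-04],
       [-1.01293603e-03,  9.34261757e-05, -9.99999483e-01]]), 'ft_force': array([-0.59133565, -0.0097619 , -0.36978154]), 'torque': array([-0.03287691, -0.02575956,  0.03207725]), 'finger_gap': 85.0910911924644} -18.700000000000003
```

View pics/top0.png

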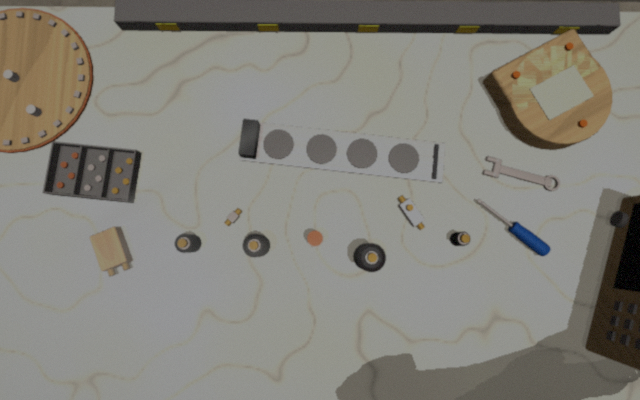

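View pics/side0.png

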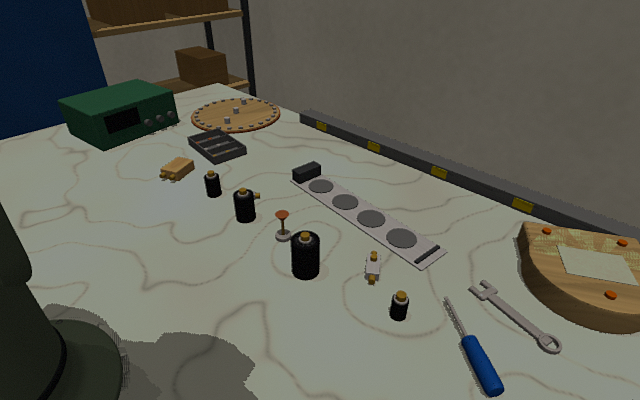

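The top view shows the end block at (249,139) with pads at (278,144), (321,149), (362,153) and (403,158). Brass load tops are at (183,243), (255,245), (371,257) and (462,239), and the antenna is at (315,238). The block is at the +y end, so the smallest load goes on seat_d.

```bash
cat > h.py <<'E'
import numpy as np,cv2
def pts(c,uv,z):
    """cast pixel rays onto plane z"""
    uv=np.atleast_2d(uv).astype(float); M=c["cam_to_world"]
    d=np.c_[(uv[:,0]-c["cx"])/c["fx"],-(uv[:,1]-c["cy"])/c["fy"],-np.ones(len(uv))]@M[:3,:3].T
    o=M[:3,3]; return o+d*((z-o[2])/d[:,2])[:,None]
def cloud(c):
    v,u=np.mgrid[:400,:640]; M=c["cam_to_world"]; r=c["range_z"]
    P=np.stack([(u-c["cx"])/c["fx"]*r,-(v-c["cy"])/c["fy"]*r,-r],-1)
    return P@M[:3,:3].T+M[:3,3]
def blobs(mask,lo,hi):
    n,l,s,ce=cv2.connectedComponentsWithStats(mask.astype(np.uint8))
    return [(ce[i],s[i],l==i) for i in range(1,n) if lo<s[i,4]<hi]
E
python3 - <<'E'
from h import *
np.set_printoptions(precision=1,suppress=True)
for n in("top","side"):
    c=dict(np.load(n+"0.npz")); W=cloud(c); hsv=cv2.cvtColor(c["image"],cv2.COLOR_BGR2HSV)
    br=(hsv[...,0]>10)&(hsv[...,0]<28)&(hsv[...,1]>110)&(hsv[...,2]>90)
    co=((hsv[...,0]<10)|(hsv[...,0]>175))&(hsv[...,1]>90)&(hsv[...,2]>90)
    print(n,"brass")
    for nm,m in(("br",br),("cop",co)):
      for ce,s,l in blobs(m,15,400):
        p=W[l]
        print(nm,ce,s[:5],"median xyz",np.median(p,0),"zmax",np.percentile(p[:,2],90))
c=dict(np.load("top0.npz"));W=cloud(c);hsv=cv2.cvtColor(c["image"],cv2.COLOR_BGR2HSV)
g=(hsv[...,2]<150)&(np.arange(640)[None]>235)&(np.arange(640)[None]<450)&(np.arange(400)[:,None]>110)&(np.arange(400)[:,None]<190)
for ce,s,l in blobs(g,40,3000):
    P=pts(c,ce,7)[0]; print("strip",ce,s,"xyz",P,"area mm2",s[4]*(740/c["fx"])**2,"depth z",np.median(W[l][:,2]),np.percentile(W[l][:,2],90))
for box in((165,205,225,260),(238,278,225,265),(345,395,235,280),(445,480,222,255),(300,330,220,255)):
    x0,x1,y0,y1=box; w=W[y0:y1,x0:x1].reshape(-1,3); zm=np.percentile(w[:,2],99.5); t=w[w[:,2]>zm-6]; b=w[w[:,2]>12]
    print(box,"zmax",zm,"top mean",t.mean(0),len(t),"body range",b.min(0),b.max(0), "bench",np.median(w[w[:,2]<8][:,2]))
E
```

```text
top brass
br [569.6  30.3] [563  27  13   7  20] median xyz [ 877.3 -489.7   47.1] zmax 49.79046879836005
br [570.2  45.5] [565  41  11  11  68] median xyz [ 842.2 -481.6   54. ] zmax 55.726723699602545
br [515.8  73.8] [510  70  11  10  59] median xyz [ 785.2 -373.9   54.2] zmax 56.31203499846431
br [582.7 122.6] [576 116  13  13  87] median xyz [ 690.4 -493.8   53.2] zmax 56.39390781069326
br [129.1 160.7] [126 158   7   6  28] median xyz [623.9 364.2   6. ] zmax 7.861641916413453
br [117.9 169.9] [115 167   7   6  29] median xyz [606.3 384.4   6.2] zmax 7.245178858636177
br [125.7 181. ] [123 179   6   5  28] median xyz [584.6 368.3   6. ] zmax 7.7020237307217485
br [114.6 190.4] [112 188   6   6  30] median xyz [566.9 388.4   6. ] zmax 7.8758513014229035
br [401.4 198.7] [399 196   6   6  25] median xyz [ 550.8 -160.4   12.5] zmax 14.599121287576327
br [409.3 207. ] [407 205   6   5  24] median xyz [ 534.  -172.6   25.3] zmax 26.651468399344036
br [237.8 211.2] [236 209   5   5  19] median xyz [526.8 150.7  10.3] zmax 13.13514347410146
br [227.8 222.2] [226 220   5   5  19] media
[... 1551 characters left out ...]
3] 68 body range [451.4   4.4  12.2] [483.7 256.5 746.7] bench -1.6664188639236954
(238, 278, 225, 265) zmax 72.71543743541605 top mean [462.5 101.3 135.4] 73 body range [442.7   4.4  13.7] [483.6 132.7 746.7] bench -1.5475699820958653
(345, 395, 235, 280) zmax 746.6529105752849 top mean [458.2   4.4 746.7] 13 body range [ 418.1 -117.3   12.3] [466.8   4.4 746.7] bench -1.340915631912594
(445, 480, 222, 255) zmax 48.6562663235049 top mean [ 475.7 -253.7   78.8] 65 body range [ 458.2 -278.6   12.4] [489.    4.4 746.7] bench -1.0968695859346553
(300, 330, 220, 255) zmax 578.3292760451985 top mean [458.2   4.4 746.7] 6 body range [458.2  -6.6  51.7] [489.2  18.3 746.7] bench -1.3985882646660457
```

Run:
```python
from h import *
np.set_printoptions(precision=1,suppress=True)
c=dict(np.load("top0.npz"));W=cloud(c);W[c["range_z"]==0]=np.nan
v=c["image"].max(2); print(v[146,235:450:4])
for t in (105,115,125):
  g=np.zeros((400,640),bool); g[110:190,236:450]=v[110:190,236:450]<t
  for ce,s,l in blobs(g,40,3000):
    cs,_=cv2.findContours(l.astype(np.uint8),0,2); e=cv2.fitEllipse(cs[0])
    print(t,ce,s,"xyz@7",pts(c,ce,7)[0][:2],"ell",pts(c,e[0],7)[0][:2],e[1],"z",np.nanmedian(W[l][:,2]))
for box,h in(((165,205,225,260),60),((238,278,225,265),72),((345,395,235,280),84),((445,480,222,255),48)):
    x0,x1,y0,y1=box; w=W[y0:y1,x0:x1].reshape(-1,3)
    t=w[abs(w[:,2]-h)<4]; f=w[abs(w[:,2]-h+12)<4]
    print(h,"top",t.mean(0),(t.max(0)+t.min(0))/2,np.ptp(t,0),"fin top",(f.max(0)+f.min(0))/2,np.ptp(f,0))
```

```text
[149 106  75  67  65  40 146 124  99 103 101 103 101 102  99 149 148 148
 105 101 100 101  98 103  98 105 149 150 148 100 102 100 104  96 100 123
 148 150 152 150 101  98  99  97 109 150 146 149 150 151  53 133 148 152]
105 [249.1 138.6] [239 119  21  40 681] xyz@7 [669.5 133.4] ell [669.4 133.5] (19.152053833007812, 47.78690719604492) z 31.986201073958796
105 [278.  143.8] [264 130  29  29 626] xyz@7 [659.2  76.9] ell [659.1  76.9] (27.335708618164062, 27.7552547454834) z 5.69973958767298
105 [320.7 148.1] [307 135  29  29 594] xyz@7 [651.   -6.5] ell [650.7  -6.6] (26.361068725585938, 27.940248489379883) z 5.689589757890303
105 [361.4 152.3] [347 139  30  29 562] xyz@7 [643.1 -86.1] ell [642.4 -86.4] (26.56326675415039, 27.74881362915039) z 5.657510671349769
105 [403.3 157.5] [389 144  29  29 621] xyz@7 [ 633.  -167.9] ell [ 632.4 -167.8] (27.062097549438477, 28.858558654785156) z 5.770055522328903
105 [434.9 161. ] [432 144   7  35 150] xyz@7 [ 626.5 -229.6] ell [ 627.1 -229.8] (4.4204912185668945, 42.50215530395508) z 7.35759862579971
115 [249.1 138.6] [238 119  23  40 697] xyz@7
[... 1370 characters left out ...]
 31  30 722] xyz@7 [ 632.5 -167.7] ell [ 632.4 -167.7] (28.830018997192383, 30.21571159362793) z 5.714476359551668
125 [434.7 161.1] [431 144   8  35 190] xyz@7 [ 626.3 -229.3] ell [ 624.3 -229. ] (5.383846282958984, 51.568119049072266) z 6.93439397790894
60 top [466.9 238.8  58.3] [467.5 239.2  58.5] [14.  15.4  4.9] fin top [467.6 239.2  47.9] [32.  34.5  7.7]
72 top [462.9 111.7  70.6] [462.4 111.3  70.9] [13.8 14.5  5. ] fin top [463.4 112.3  60.1] [40.3 40.8  7.8]
84 top [442.7 -91.9  82.7] [442.4 -92.1  82.9] [13.5 15.2  5.2] fin top [442.2 -92.8  71.9] [48.1 49.   7.6]
48 top [ 476.3 -266.3   46.6] [ 476.7 -266.8   46.9] [12.6 16.   5.8] fin top [ 477.  -266.1   36. ] [23.9 24.9  7.8]
```

```bash
cat > job.py <<'E'
from workcell import *
import numpy as np
L={"s":((477,-266.5),5,26),"m":((467.3,239),12,34),"l":((462.9,111.8),18,42),"xl":((442.4,-92.3),23,50)}
P={"s":(659.2,77),"m":(650,-7),"l":(641.5,-86.2),"xl":(632.5,-167.7)}
UP=150
def rot(sgn):
    x=sgn*np.array([.994,-.108,0]); x/=np.linalg.norm(x); z=np.array([0,0,-1.]); return np.c_[x,np.cross(z,x),z]
def best(p):
    c=[(abs(q[6]),s) for s in(1,-1) if (q:=inverse_kinematics(p,rot(s))) is not None]
    print("yaw options",c); return rot(min(c)[1])
def st(t):
    s=read_state(); print(t,"t=%.1f"%s["time"],s["eef_pos"].round(1),"gap %.1f"%s["finger_gap"],s["ft_force"].round(1))
def pick(n):
    (x,y),z,d=L[n]; R=best([x,y,z+UP]); movep([x,y,z+UP],R); st("above")
    print("guard",movel([x,y,z],max_speed=100,guard=10)); clamp(); st("closed")
    movel([x,y,z+UP-30],max_speed=150); st("lifted")
def place(n):
    (x,y),z=P[n],L[n][1]; R=best([x,y,z+UP-30]); movep([x,y,z+UP-30],R); st("above pad")
    movel([x,y,z+13],max_speed=120); print("touch",movel([x,y,z+5],max_speed=25,guard=6)); st("down")
    open_gripper(); movel([x,y,z+UP],max_speed=150); st("clear")
E
python3 - <<'E'
from job import *
pick("s")
E
```

```text
yaw options [(np.float64(0.0461252063836005), 1), (np.float64(2.510362593831128), -1)]
above t=1.8 [ 476.5 -267.9  155.1] gap 85.1 [-0.5 -0.6 -0.6]
guard False
closed t=4.0 [ 477.  -266.6    5.3] gap 24.2 [-1.6  0.4  6.2]
lifted t=4.9 [ 476.6 -266.3  124.2] gap 24.3 [ 0.1  0.6 -0.7]
```

Run:
```python
from job import *
import cv2
place("s")
goto=None
c=camera("top"); cv2.imwrite("pics/top1.png",c["image"][90:290,120:520].repeat(2,0).repeat(2,1))
c=camera("side"); cv2.imwrite("pics/side1.png",c["image"][130:330,150:470].repeat(2,0).repeat(2,1))
```

```text
yaw options [(np.float64(0.5590650400374627), 1), (np.float64(2.189416795122334), -1)]
above pad t=6.4 [659.2  75.  124.9] gap 24.5 [ 0.3 -1.4 -0.9]
touch True
down t=7.8 [659.8  77.   12.3] gap 24.3 [-2.1  0.1 10. ]
clear t=9.5 [658.7  76.9 154. ] gap 85.4 [-0.4 -0.3 -0.9]
```

View pics/side1.png

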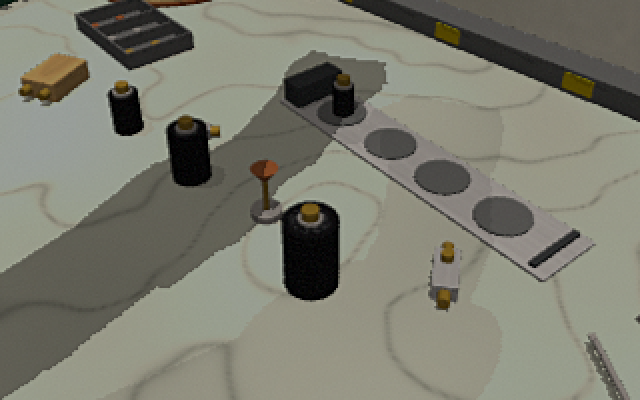

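The small load stands upright and centred on the pad beside the block, at about (343,108) in this crop, and nothing else has moved. I'll continue with M and L.

Run:
```python
from job import *
for n in("m","l","xl"):
    pick(n); g=read_state()["finger_gap"]
    if abs(g-L[n][2])>5: print("bad grip",g); break
    place(n)
x=[560,150,300]
movep([520,250,250],best([520,250,250])); st("parked")
import cv2
from h import *
for n in("top","side"):
    c=camera(n); np.savez(n+"2.npz",**c); cv2.imwrite(f"pics/{n}2.png",c["image"])
```

```text
yaw options [(np.float64(0.9551834315920992), 1), (np.float64(1.6864316696237918), -1)]
above t=10.6 [468.5 238.3 161.9] gap 85.2 [ 0.8 -0.7 -0. ]
guard False
closed t=12.7 [467.4 239.   12.3] gap 32.7 [-2.1 -1.6  7.5]
lifted t=13.7 [466.9 238.7 131.2] gap 32.8 [-0.9  0.1 -1.4]
yaw options [(np.float64(0.4388154159236229), 1), (np.float64(2.3005142230110405), -1)]
above pad t=14.9 [649.5  -4.9 131.8] gap 32.6 [-0.5  0.6 -1.2]
touch True
down t=16.2 [650.6  -7.1  19.3] gap 32.8 [-2.6 -0.3 11.9]
clear t=17.9 [649.5  -7.  161.1] gap 85.5 [0.3 0.  0.7]
yaw options [(np.float64(0.7259258115039925), 1), (np.float64(1.9244203260105253), -1)]
above t=18.8 [463.8 111.5 167.9] gap 85.6 [ 0.1 -0.4  0.7]
guard False
closed t=20.9 [463.  111.8  18.3] gap 40.8 [-2.  -0.5  9.9]
lifted t=21.9 [462.5 111.6 137.3] gap 40.7 [-0.7 -0.7 -2.6]
yaw options [(np.float64(0.31576439459951616), 1), (np.float64(2.422744510748367), -1)]
above pad t=22.9 [641.  -84.8 137.6] gap 40.9 [ 0.4  0.3 -2.4]
touch True
down t=24.3 [642.  -86.3  25.4] gap 40.7 [-3.7 -0.7 12. ]
clear t=25.9 [641.  -86.2 167. ] gap 85.5 [-0.  -0.  -0.4]
yaw options [(np.float64(0.27187818760303073), 1), (np.float64(2.2730365127981282), -1)]
above t=26.7 [442.8 -92.4 173. ] gap 85.4 [0.4 0.3 0.4]
guard False
closed t=28.8 [442.4 -92.4  23.4] gap 49.1 [-4.4  0.3 12.6]
lifted t=29.7 [441.9 -92.3 142.3] gap 48.8 [ 0.6  0.5 -3.1]
yaw options [(np.float64(0.1914350182372861), 1), (np.float64(2.2580752557127663), -1)]
above pad t=30.6 [ 631.8 -167.1  141.8] gap 48.9 [-0.4 -0.1 -3. ]
touch True
down t=31.9 [ 633.  -167.9   30.5] gap 49.4 [-2.2 -0.   9. ]
clear t=33.5 [ 632.  -167.7  172.1] gap 85.5 [ 1.   0.2 -1. ]
yaw options [(np.float64(0.89600281011652), 1), (np.float64(1.8639327637427872), -1)]
parked t=35.1 [520.6 248.8 249.7] gap 85.2 [ 0.2 -0.2 -0. ]
```

View pics/top2.png

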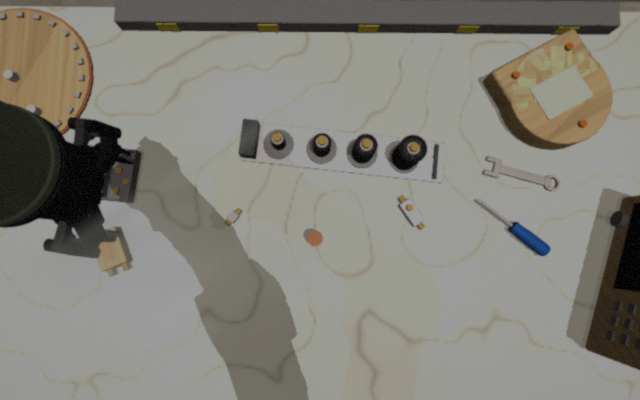

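View pics/side2.png

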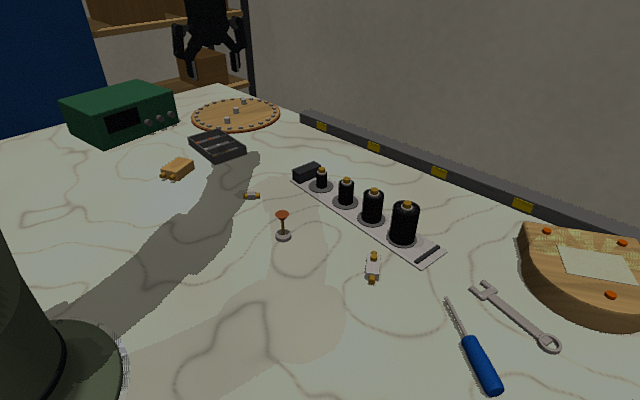

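All four loads stand upright on the pads in order of size, with their tops at (277,140), (322,142), (367,144) and (413,148). The antenna is still at (314,238). Next I'll check this numerically.

Run:
```python
from h import *
from job import P
np.set_printoptions(precision=1,suppress=True)
c=dict(np.load("top2.npz"));W=cloud(c);W[c["range_z"]==0]=np.nan;w=W.reshape(-1,3)
for n,h in(("s",55),("m",67),("l",79),("xl",91)):
    k=w[np.hypot(*(w[:,:2]-P[n]).T)<38]
    for hh in(h,h-12):
        t=k[abs(k[:,2]-hh)<4]; print(n,hh,"err",((t.max(0)+t.min(0))/2)[:2]-P[n],np.ptp(t,0)[:2],len(t),"zmed",np.median(t[:,2]))
a=w[np.hypot(*(w[:,:2]-[475,4]).T)<40]; print("antenna",np.nanmedian(a[a[:,2]>54],0))
```

```text
s 55 err [ 0.8 -0.8] [15.2 15. ] 58 zmed 53.123876589220515
s 43 err [ 0.9 -0.5] [25.1 24.4] 87 zmed 43.38224684608633
m 67 err [1.8 0.8] [13.6 14.5] 56 zmed 65.27813968953996
m 55 err [ 1.6 -0.3] [32.5 31.3] 197 zmed 53.85113373277079
l 79 err [1.3 0.2] [14.8 14.4] 64 zmed 77.10134985979164
l 67 err [2.1 0.5] [41.1 40.1] 341 zmed 65.85077514144291
xl 91 err [ 1.5 -0.1] [14.8 14.5] 65 zmed 89.62690864343722
xl 79 err [2.1 0.1] [49.4 50.4] 532 zmed 77.89112207659662
antenna [476.7   5.8  56.6]
```

```bash
python3 -c "
from workcell import *
print(finish_job())"
```

```text
the job is handed in; nothing more can be done
None
```

The job is handed in: all four loads stand on the pads in order of size. The end block is at the +y end, so the smallest load is on seat_d, then the second smallest on seat_c, the second largest on seat_b, and the largest on seat_a.

I gripped each load across the strip, set it down until the force guard felt the pad, and released it. The arm was parked clear at about 35 s.

**Centring:** in the last top-camera check, every load's middle was within about 2.2 mm of its pad's middle (the limit is 12 mm).

**Upright:** the connector and fin-top centres agreed to about 1 mm, and the measured heights matched the loads standing on their pads.

**Antenna:** it measured within about 2–3 mm of where it started, which is camera noise since nothing came near it.

No check failed or disagreed. `finish_job()` gave no verdict.

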